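# Unpin a gel casting tray and lay it in the staining bath

## Robot

A 6-joint arm with a two-finger parallel gripper is mounted at the origin on the work surface. World frame = base frame: x ahead of the robot, y to its left, z up, the work surface at z = 0. Lengths are in m, angles in rad, forces in N, time in s.
With the tool pointing down it reaches from about 0.375 to 0.9 m from the base axis. Payload 3.1 kg.
Tool frame: the origin (TCP) lies at the very end of the fingers, on their centre line; the grasp point (between the pads) lies 19 mm behind it; z points along the fingers, y is the line along which they close (so a half turn about z gives the same grasp; the last joint's range is limited). The gripper opens to 87 mm and grips with 3 to 60 N. Pads are 19 mm wide; open, the fingers measure 117 mm over their backs; the gripper's body (75 mm by 190 mm) begins 51 mm behind the grasp point.
Start: joints at [-0.178, 0.527, 1.433, -0, 1.181, -0.178], TCP at [0.625, 0, 0.187] pointing down, gripper open.
Joint ranges: [-3.08, 3.08], [-0.75, 2.2], [0.22, 2.44], [-1.43, 4.57], [0, 2.65], [-2.85, 2.85]. Speed limits (rad/s): [2.79, 2.79, 3.14, 3.14, 3.14, 3.14].

## Interface

Orientations are given as a unit quaternion [x, y, z, w].
In Python, from rig import status, viewer, robot gives the robot as it stands.
- The arm moves only by the tool arm_command, never from a script. Its arguments are lists of equal length, an entry for each row: "delta_rot": the turn, a rotation vector about the tool's x, y, z in degrees, a list of three; "delta_pos": the shift along the tool's x, y, z in m, a list of three; "gripper": the closure, from -1 (fully open) to 1 (shut). In form: {"delta_rot": [[rx, ry, rz], ...], "delta_pos": [[dx, dy, dz], ...], "gripper": [gripper, ...]}. A call has 1 to 12 rows; each row is the pose to reach, as a shift and turn from the pose commanded when the call began, along the tool's axes at that moment; what a row does not reach only later rows make up. A row lasts 1/12 s, in which the tool goes at most 41.7 mm and 7.16 degrees, less where a joint would pass 70% of its speed; a pose out of reach is approached as far as the arm can. A call with a gripper value outside its range is refused whole. The fingers move at their own pace and stop on an object; "grip_force" is the grip in N (left out, the last holds). Time passes only in rows, so rows that repeat a pose let the fingers close. It gives the time, the measured TCP pose, the force, the opening and the grip force at its end, in the units of the state.
- status.get_obs(): the state, without advancing time (a new reading comes with each control period).
- viewer.camera(name): name is "scene" or "side" or "wrist"; returns a dict with "pixels" (480x640x3 uint8, blue, green, red), "fx", "fy", "cx", "cy" (pixels), "pose" (4x4, takes a point from camera to world coordinates); the wrist camera has in their place "mount" (4x4, takes a point from camera to tool coordinates, whose origin is the TCP and whose axes are the flange's). Camera axes: x right, y down, z forward; pixel columns grow to the right and rows downward; lengths in m; the calibration is good to about 2 mm. The wrist camera is an equidistant fisheye: a pixel r from the principal point sees the ray r / f radians off the axis. A picture is of the moment at which its call begins: read the wrist's pose just before it. There is no depth.
- robot.hand_in(): hands the job in; it is judged then, once.
The state is a dict: "time": time; "q": joint angles; "joint_velocities": joint speeds; "joint_torque": joint torques, N m; "position": TCP position; "tool_rot": TCP orientation; "ft_force": force on the tool from outside, world axes, zero at the start; "moment": the same for the moment, N m; "grip_width": finger opening in m; "grip_force": force on a finger pad.
Only numpy, scipy, OpenCV 4.12 (cv2) and the standard library are available. Lean on these libraries where they do the work, as an engineer would, in place of code of your own. Each camera call takes 0.05 s, during which the arm holds its last target. There are 200 camera calls.

## Task

Free the long gel tray: pull up the sprung plunger that pins it, twist it about a quarter turn so that it stays latched up by itself, and let go of it. Then draw the tray by its handle out from under the bridge and set it down flat, handle up, on the floor of the white open bath, without dropping it and leaving the plunger latched up. Leave the short gel tray where it is.

Things in the scene. Friction and masses are not known exactly. Their poses are not given: they have to be found in the camera images.
- plunger (a joint): lift of the sprung plunger that pins the long tray, m: 0 = down, pin in the tray's hole; 0.016 = upper stop. The spring pushes down with 4 N at 0, 9 N at the stop. A cross pin in a collar slot blocks twisting until it is pulled up over 0.012. Pulled to about 0.015, twisted 1 to 1.5 rad either way (stops at 1.75) and let go, it rests on the collar and stays up at about 0.012
- plunger_grip: the plunger's black bar grip: 38 mm long (its x), 12 mm thick (its y), 28 mm tall, its underside 14 mm above the collar. Origin: its centre, 81 mm above the bench when down; z up, the plunger's axis. It stands on an aluminium bridge at the +x end of a grey base plate 200 x 110 x 12 mm. The short tray has a second, identical base and plunger
- long_tray: casting tray, about 150 to 310 g: floor 120 (x) by 80 mm (y), walls along x 27 mm high, and at its +x end a tongue 32 mm wide, 8 thick, reaching to x = 110 mm, pinned by the plunger at x = 95 mm. The tongue's last 32 mm lie under the bridge in a slot 12 mm high, 44 wide: unpinned, it slides level along its own -x by 35 mm or more, then lifts freely. Origin: centre of underside; z up
- handle (a point): top centre of the long tray's white handle block: 46 mm long (tray x), 12 mm thick (tray y), 50 mm tall, top 55 mm above the tray's underside, right above its origin. Axes as the tray's
- short_tray: the other tray, of the same make but only 70 mm long without its tongue, pinned by the other plunger; to be left alone. Origin: centre of the underside, under its handle; +x towards its plunger
- bath: white open staining bath, fixed, 240 mm (x) by 160 mm (y) outside, 28 mm high, walls and floor 5 mm thick. Origin: centre of its underside; z up
Mind the look-alikes: they are no part of the job. Leave any purple or turquoise look-alike of the long_tray alone.

How it is judged:
By the outcome, as a careful person would: the job done as asked, in the order asked, and still so for the second after the job is handed in, with the robot touching nothing.
It also fails if it takes over 67 s, if anything falls off the work surface, if the arm or the gripper's body presses on something with over 40 N, if the wrist force passes 120 N, or if a joint passes its speed limit or range.

## Working session

There is one attempt and no reset: what is moved stays moved. The work goes in short steps, Python scripts to look and compute and a tool call to move; the robot and the scene stay as the last step left them, time stands still between calls to the robot, and variables do not carry over. Pictures are saved under pics/ and viewed, at most 10 in all, crops included, and the job is handed in when it is done.

Besides the shell and the picture viewer there is one more tool, called after "Call:" in YAML: its name, and indented under it one key for each argument. arm_command: Moves the arm, as the interface text tells. Its arguments: {"type":"object","properties":{"delta_rot":{"type":"array","items":{"type":"array","items":{"type":"number"}}},"delta_pos":{"type":"array","items":{"type":"array","items":{"type":"number"}}},"gripper":{"type":"array","items":{"type":"number"}},"grip_force":{"type":"number"}},"required":["delta_rot","delta_pos","gripper"]}

```bash
mkdir -p pics; ls; python3 - <<'E'
from rig import status, viewer
import cv2
o=status.get_obs();print(o['position'],o['tool_rot'],o['time'])
for n in("scene","side","wrist"):
    c=viewer.camera(n);cv2.imwrite(f"pics/{n}0.png",c["pixels"]);print(n,c["fx"],c["cx"],c["cy"],(c["pose"] if "pose" in c else c["mount"]))
E
```

```text
pics
[6.24179639e-01 1.83780625e-04 1.85973634e-01] [ 7.07126520e-01  7.07086204e-01 -6.17702562e-04 -8.96896047e-04] 0.0
scene 622.9276718777453 314.38991722427124 242.00720802856162 [[-4.21400961e-01  7.31714453e-01 -5.35737986e-01  1.25381152e+00]
 [ 9.06874428e-01  3.40043334e-01 -2.48896170e-01  4.69854272e-01]
 [ 5.32065269e-05 -5.90732164e-01 -8.06867713e-01  1.19035240e+00]
 [ 0.00000000e+00  0.00000000e+00  0.00000000e+00  1.00000000e+00]]
side 498.7702083131813 317.8465206071887 241.31232503430468 [[ 0.86208052 -0.31954893  0.3933264  -0.06676602]
 [-0.50668785 -0.5575893   0.65754209 -0.79665047]
 [ 0.00919772 -0.76614793 -0.64259844  0.99016821]
 [ 0.          0.          0.          1.        ]]
wrist 371.64829954431775 319.3141363573124 240.82481980471854 [[ 1.88870397e-04 -9.70832867e-01 -2.39757188e-01  6.55594709e-02]
 [ 9.99998889e-01  5.37798544e-04 -1.38991585e-03 -6.12321649e-04]
 [ 1.47831705e-03 -2.39756659e-01  9.70831890e-01 -1.96871007e-01]
 [ 0.00000000e+00  0.00000000e+00  0.00000000e+00  1.00000000e+00]]
```

View pics/scene0.png

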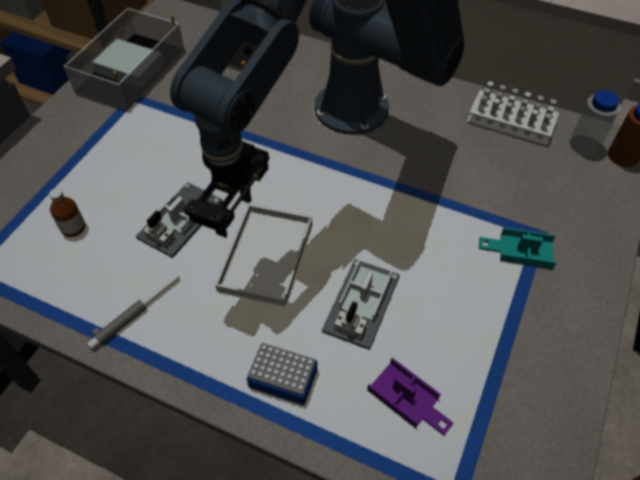

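View pics/side0.png

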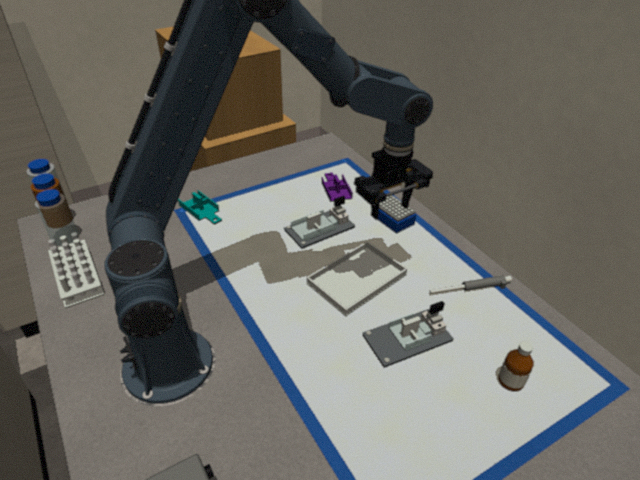

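The scene view shows two pinned trays. The long one is on the base at scene px (362,303) / side (318,226), where the tray fills the base. The short one is at scene (175,218) / side (408,330). The look-alikes are purple at (410,393) and turquoise at (520,248), and the bath is at (266,254). I choose the tray at (362,303) and check it in one close crop.

```bash
python3 - <<'E'
import cv2,numpy as np
a=cv2.imread("pics/scene0.png")[250:355,315:410];b=cv2.imread("pics/side0.png")[190:255,275:365]
A=cv2.resize(a,None,fx=5,fy=5,interpolation=2);B=cv2.resize(b,(315,228),interpolation=2)
C=cv2.resize(cv2.imread("pics/scene0.png")[200:305,210:320],(315,300),interpolation=2)
im=np.zeros((530,792,3),np.uint8);im[:525,:475]=A;im[:228,477:]=B;im[230:530,477:]=C
cv2.imwrite("pics/crop1.png",im)
E
```

```text
(no output)
```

View pics/crop1.png

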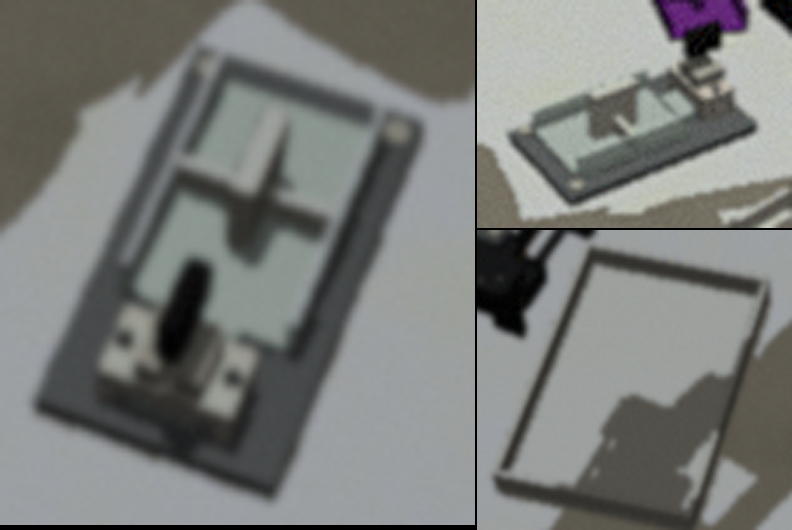

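The crop confirms it: the tray is long, nearly filling the base, with a white handle block, its crosswise rib, a bridge and a black grip. The base corners in the crop are (200,50), (425,120), (272,498) and (35,405). Now I compute positions.

```bash
cat > h.py <<'E'
import numpy as np
S=dict(f=622.93,cx=314.39,cy=242.007,T=np.array([[-4.21400961e-01,7.31714453e-01,-5.35737986e-01,1.25381152],[9.06874428e-01,3.40043334e-01,-2.48896170e-01,4.69854272e-01],[5.32065269e-05,-5.90732164e-01,-8.06867713e-01,1.19035240],[0,0,0,1]]))
D=dict(f=498.77,cx=317.8465,cy=241.3123,T=np.array([[0.86208052,-0.31954893,0.3933264,-0.06676602],[-0.50668785,-0.5575893,0.65754209,-0.79665047],[0.00919772,-0.76614793,-0.64259844,0.99016821],[0,0,0,1]]))
def at(c,u,v,z):
    d=c['T'][:3,:3]@np.array([(u-c['cx'])/c['f'],(v-c['cy'])/c['f'],1]);p=c['T'][:3,3]
    return (p+d*(z-p[2])/d[2])[:2]
E
python3 - <<'E'
from h import *
np.set_printoptions(precision=4,suppress=True)
f=lambda u,v,z:at(S,314.6+u/5,249.6+v/5,z)
c=[f(*p,.012) for p in[(200,50),(425,120),(272,490),(35,400)]]
print("base",c,[np.linalg.norm(c[i]-c[i-1]) for i in range(4)],np.mean(c,0))
x=(c[2]+c[3]-c[0]-c[1]);print("yaw",np.degrees(np.arctan2(x[1],x[0])))
print("handle top ends",f(270,110,.067),f(248,190,.067));print("grip top ends",f(199,262,.095),f(175,340,.095))
g=lambda u,v,z:at(S,209.7+(u-477)/2.864,199.7+(v-230)/2.857,z)
b=[g(*p,.028) for p in[(590,248),(768,285),(692,522),(496,477)]]
print("bath",b,[np.linalg.norm(b[i]-b[i-1]) for i in range(4)],np.mean(b,0));x=b[2]+b[3]-b[0]-b[1];print(np.degrees(np.arctan2(x[1],x[0])))
h=lambda u,v,z:at(D,274.6+(u-477)/3.5,189.6+v/3.5,z)
print("side base",[h(*p,.012) for p in[(510,132),(572,195),(757,125)]])
print("side grip top",h(704,28,.095),"handle top",h(613,93,.067))
E
```

```text
base [array([0.4779, 0.2112]), array([0.4705, 0.3183]), array([0.6709, 0.3247]), array([0.6742, 0.2175])] [np.float64(0.19641006677812106), np.float64(0.10736820764172249), np.float64(0.20052851774154898), np.float64(0.10721485046004438)] [0.5734 0.2679]
yaw 1.8194913640506414
handle top ends [0.5304 0.2629] [0.5721 0.2697]
grip top ends [0.6295 0.2696] [0.6669 0.2749]
bath [array([ 0.4507, -0.077 ]), array([0.4235, 0.076 ]), array([0.6545, 0.1209]), array([ 0.682 , -0.0335])] [np.float64(0.23532194271438392), np.float64(0.1553869637323964), np.float64(0.23523428652102887), np.float64(0.15679225255436324)] [0.5527 0.0216]
10.813252498801768
side base [array([0.4742, 0.3165]), array([0.4802, 0.2122]), array([0.6733, 0.2144])]
side grip top [0.6473 0.2688] handle top [0.5474 0.258 ]
```

Call:
arm_command:
  delta_rot:
    - [0,0,-88]
    - [0,0,-88]
    - [0,0,-88]
    - [0,0,-88]
    - [0,0,-88]
    - [0,0,-88]
    - [0,0,-88]
    - [0,0,-88]
    - [0,0,-88]
    - [0,0,-88]
    - [0,0,-88]
    - [0,0,-88]
  delta_pos:
    - [0.27,0.02,-0.01]
    - [0.27,0.02,-0.01]
    - [0.27,0.02,-0.01]
    - [0.27,0.02,-0.01]
    - [0.27,0.02,-0.01]
    - [0.27,0.02,-0.01]
    - [0.27,0.02,-0.01]
    - [0.27,0.02,-0.01]
    - [0.27,0.02,-0.01]
    - [0.27,0.02,-0.01]
    - [0.27,0.02,-0.01]
    - [0.27,0.02,-0.01]
  gripper: [0,0,0,0,0,0,0,0,0,0,0,0]

```text
time: 1.15
position: [0.6445, 0.2702, 0.1963]
tool_rot: [0.032, 0.999, -0.0, -0.001]
ft_force: [-0.4, 1.5, -0.7]
grip_width: 0.0437
grip_force: 0.0
```

```bash
cat >> h.py <<'E'
from scipy.spatial.transform import Rotation as R
M=np.array([[1.88870397e-04,-9.70832867e-01,-2.39757188e-01,6.55594709e-02],[9.99998889e-01,5.37798544e-04,-1.38991585e-03,-6.12321649e-04],[1.47831705e-03,-2.39756659e-01,9.70831890e-01,-1.96871007e-01],[0,0,0,1]])
def wat(o,u,v,z):
    x=np.array([u-319.314,v-240.825]);r=np.linalg.norm(x);t=r/371.648
    d=np.array([*(x/r*np.sin(t)),np.cos(t)]);A=R.from_quat(o['tool_rot']).as_matrix()
    d=A@M[:3,:3]@d;p=A@M[:3,3]+o['position'];return (p+d*(z-p[2])/d[2])[:2]
def snap(name,save):
    from rig import status,viewer;import cv2,pickle
    o=status.get_obs();cv2.imwrite(f"pics/{save}.png",viewer.camera(name)["pixels"]);pickle.dump(o,open(save+".pkl","wb"))
    print(o['time'],o['position'],R.from_quat(o['tool_rot']).as_matrix()[:2,:2],o['q'],o['grip_width'],o['ft_force']);return o
E
python3 -c "
from h import *;snap('wrist','w1')"
```

```text
1.15 [0.64448753 0.27016181 0.19626662] [[-0.99793569  0.06420813]
 [ 0.06420861  0.99793644]] [ 2.37436044e-01  6.23326021e-01  1.21703323e+00 -2.61029618e-05
  1.30257073e+00 -1.26910075e+00] 0.043683654581804336 [-0.38895005  1.48032061 -0.67742297]
```

View pics/w1.png

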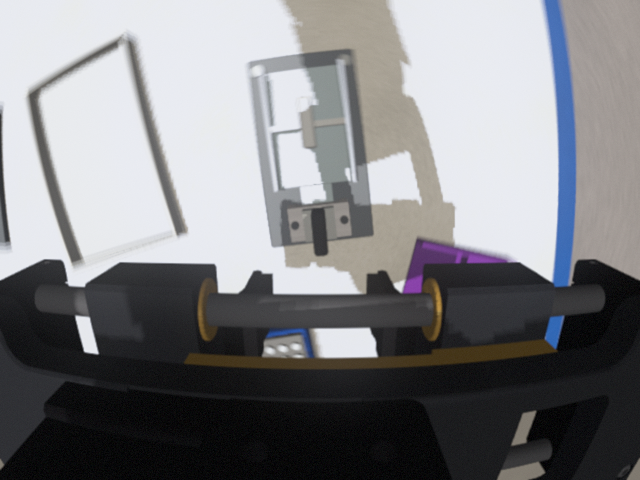

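Wrist view: the long base has corners at (250,63), (354,50), (371,235) and (273,246). The handle top is around (304,98)–(308,147) and the far top end of the black grip is at (321,254). The fingers straddle it.

```bash
python3 - <<'E'
from h import *;import pickle,cv2
np.set_printoptions(precision=4,suppress=True)
o=pickle.load(open("w1.pkl","rb"));f=lambda u,v,z:wat(o,u,v,z)
c=[f(*p,.012) for p in[(249,63),(354,50),(372,235),(273,246)]]
print(c,[np.linalg.norm(c[i]-c[i-1]) for i in range(4)],np.mean(c,0));x=c[2]+c[3]-c[0]-c[1];print(np.degrees(np.arctan2(x[1],x[0])))
print("grip far top",f(314,254,.095),f(328,254,.095));print("grip near bottom",f(312,208,.067),f(326,208,.067))
im=cv2.imread("pics/w1.png")[40:260,235:385]
cv2.imwrite("pics/w1c.png",cv2.resize(im,None,fx=2.7,fy=2.7,interpolation=2))
E
```

```text
[array([0.4802, 0.207 ]), array([0.4746, 0.3153]), array([0.6699, 0.3232]), array([0.6752, 0.2175])] [np.float64(0.19528840304496878), np.float64(0.10846090683374537), np.float64(0.19546063323905857), np.float64(0.10584868154024957)] [0.575  0.2658]
2.6912005596324167
grip far top [0.6633 0.2634] [0.6641 0.2751]
grip near bottom [0.6289 0.2635] [0.6297 0.2759]
```

View pics/w1c.png

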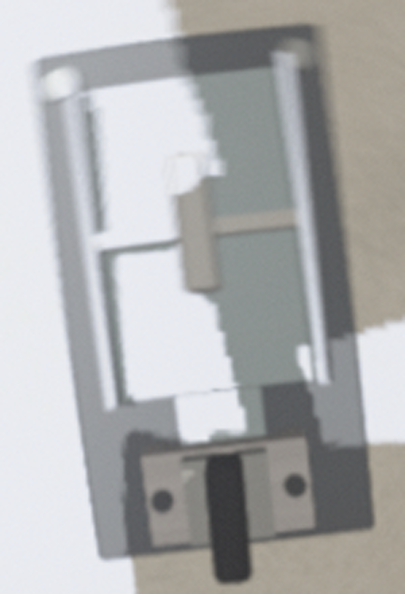

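Call:
arm_command:
  delta_rot:
    - [0,0,-6.4]
    - [0,0,-6.4]
    - [0,0,-6.4]
    - [0,0,-6.4]
    - [0,0,-6.4]
    - [0,0,-6.4]
    - [0,0,-6.4]
    - [0,0,-6.4]
  delta_pos:
    - [-0.0025,0,0.03]
    - [-0.0025,0,0.06]
    - [-0.0025,0,0.085]
    - [-0.0025,0,0.105]
    - [-0.0025,0,0.12]
    - [-0.0025,0,0.13]
    - [-0.0025,0,0.134]
    - [-0.0025,0,0.134]
  gripper: [0,0,0,0,0,0,0,0]
  grip_force: 40

```text
time: 1.87
position: [0.6468, 0.2697, 0.0618]
tool_rot: [-0.02, 1.0, -0.0, -0.001]
ft_force: [0.0, 0.2, 1.5]
grip_width: 0.0435
grip_force: 0.0
```

```bash
python3 - <<'E'
from h import *
import cv2
snap('scene','s2');snap('side','d2');snap('wrist','w2')
a=cv2.imread("pics/s2.png")[230:370,290:430];b=cv2.imread("pics/d2.png")[165:265,260:400];c=cv2.imread("pics/w2.png")
im=np.zeros((600,800,3),np.uint8);im[:300,:300]=cv2.resize(a,(300,300));im[:300,300:720]=cv2.resize(b,(420,300));im[300:,:400]=cv2.resize(c,(400,300))
im[300:600,400:800]=cv2.resize(c[180:330,220:420],(400,300))
cv2.imwrite("pics/m2.png",im)
E
```

```text
1.8667 [0.64683677 0.2696776  0.06184915] [[-0.99920519 -0.03981282]
 [-0.039812    0.99920709]] [ 2.35933192e-01  7.69830665e-01  1.32041579e+00  2.78345896e-05
  1.05338025e+00 -1.37469990e+00] 0.04351110230976313 [0.03412892 0.21535277 1.48795462]
1.9167 [0.64769609 0.2699198  0.06304958] [[-0.9991961  -0.04008897]
 [-0.04008896  0.99919611]] [ 2.35983930e-01  7.68539186e-01  1.31933561e+00  2.60447864e-05
  1.05355847e+00 -1.37492498e+00] 0.04325409420326072 [-0.48494999 -0.08226476  0.17463695]
1.9667 [0.64826825 0.27006792 0.06387391] [[-0.99918774 -0.0402625 ]
 [-0.04026186  0.99918908]] [ 2.36001737e-01  7.67605698e-01  1.31871278e+00  1.89546411e-05
  1.05355398e+00 -1.37507704e+00] 0.04392657426511152 [-0.57971786 -0.35656337  0.24542536]
```

View pics/m2.png

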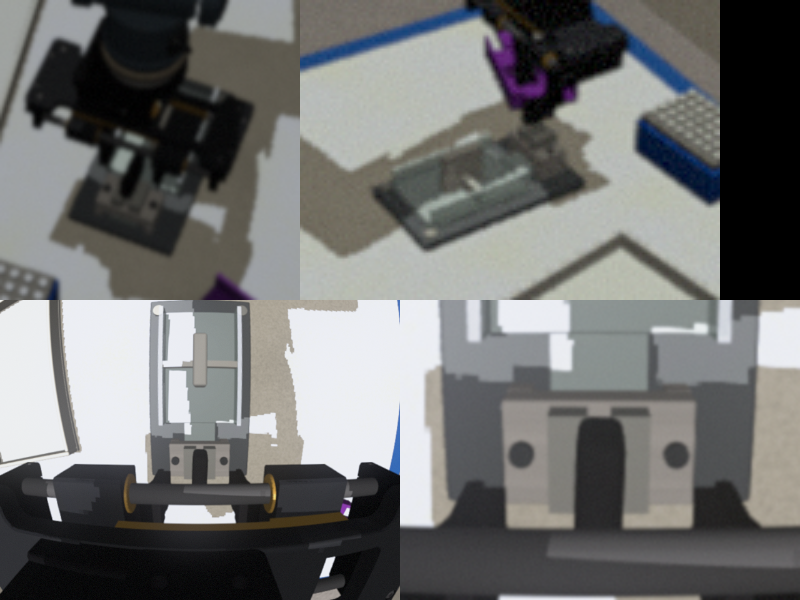

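The fingers straddle the grip, centred and parallel with the base. The near bottom edge of the grip is at full-frame px (320,238). I check x once from here.

```bash
python3 - <<'E'
from h import *;import pickle
o=pickle.load(open("w2.pkl","rb"))
print(wat(o,320,238.5,.067),"handle top ends",wat(o,(193+207)/2*1.6,33*1.6,.067),wat(o,200*1.6,86*1.6,.067))
print([wat(o,x,180+402/2-0,.05) for x in (220+503/2-200,220+694/2-200)])
E
```

```text
[0.62929537 0.26877973] handle top ends [0.53054399 0.26476881] [0.57588172 0.26660273]
[array([0.735027  , 0.23989052]), array([0.73232478, 0.30524514])]
```

Call:
arm_command:
  delta_rot:
    - [0,0,0]
    - [0,0,0]
    - [0,0,0]
    - [0,0,0]
    - [0,0,0]
    - [0,0,0]
  delta_pos:
    - [0,0,0]
    - [0,0,0]
    - [0,0,0]
    - [0,0,0]
    - [0,0,0]
    - [0,0,0]
  gripper: [1,1,1,1,1,1]
  grip_force: 40

```text
time: 2.52
position: [0.6475, 0.2699, 0.0631]
tool_rot: [-0.02, 1.0, 0.0, 0.0]
ft_force: [-1.0, -0.7, 0.0]
grip_width: 0.0117
grip_force: 0.0
```

Call:
arm_command:
  delta_rot:
    - [0,0,0]
    - [0,0,0]
    - [0,0,0]
    - [0,0,0]
    - [0,0,0]
    - [0,0,0]
    - [0,0,0]
    - [0,0,0]
    - [0,0,0]
  delta_pos:
    - [0,0,0]
    - [0,0,0]
    - [0,0,-0.003]
    - [0,0,-0.006]
    - [0,0,-0.009]
    - [0,0,-0.012]
    - [0,0,-0.015]
    - [0,0,-0.015]
    - [0,0,-0.015]
  gripper: [1,1,1,1,1,1,1,1,1]
  grip_force: 40

```text
time: 3.27
position: [0.6477, 0.2699, 0.0784]
tool_rot: [-0.02, 1.0, 0.0, 0.0]
ft_force: [0.1, 0.1, -1.5]
grip_width: 0.0007
grip_force: 0.0
```

The fingers closed on nothing, so I look.

```bash
python3 - <<'E'
from h import *
import cv2
snap('scene','s3');snap('side','d3');snap('wrist','w3')
a=cv2.imread("pics/s3.png")[260:350,310:400];b=cv2.imread("pics/d3.png")[165:235,290:390];c=cv2.imread("pics/w3.png")
im=np.zeros((600,800,3),np.uint8);im[:300,:300]=cv2.resize(a,(300,300),interpolation=2);im[:300,300:728]=cv2.resize(b,(428,300),interpolation=2);im[300:,:400]=cv2.resize(c,(400,300))
im[300:600,400:800]=cv2.resize(c[180:330,220:420],(400,300))
cv2.imwrite("pics/m3.png",im)
E
```

```text
3.2667 [0.6477223  0.26990326 0.07838849] [[-0.99916465 -0.04085895]
 [-0.04085882  0.99916491]] [ 2.35958507e-01  7.49832540e-01  1.31107149e+00  1.04021043e-05
  1.07992976e+00 -1.37571299e+00] 0.0007396027129320903 [ 0.0982522   0.12092358 -1.50273781]
3.3167 [0.64747325 0.26985215 0.07810977] [[-0.99916374 -0.04088771]
 [-0.04088771  0.99916375]] [ 2.35968880e-01  7.50104232e-01  1.31138147e+00  1.48629690e-05
  1.07994618e+00 -1.37573356e+00] 0.00040431459656792946 [-0.31145676 -1.08078338 -0.1916752 ]
3.3667 [0.6473804  0.26981779 0.07792842] [[-0.99916441 -0.04087142]
 [-0.04087141  0.99916441]] [ 2.35968636e-01  7.50324213e-01  1.31148091e+00 -2.34917167e-05
  1.07992536e+00 -1.37569942e+00] 0.0007277383363593989 [-0.50910345  0.14679999 -0.50502232]
```

View pics/m3.png

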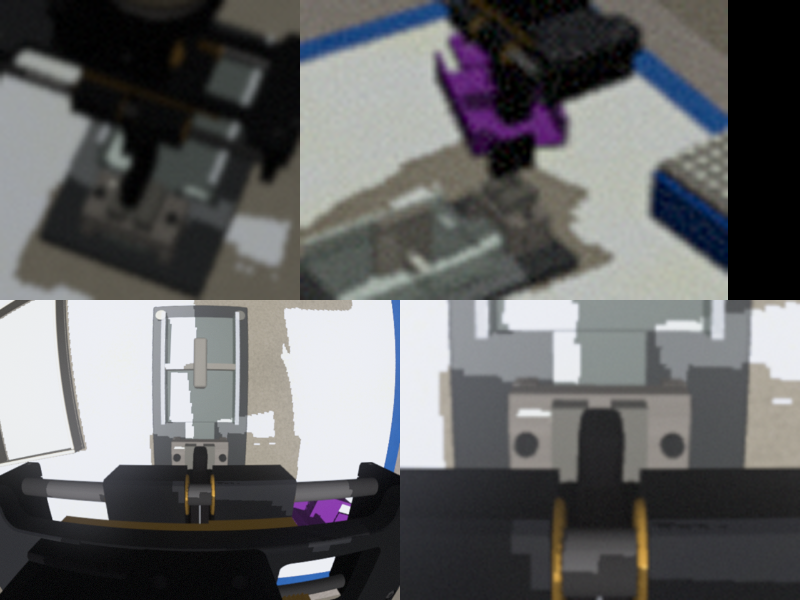

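```bash
python3 - <<'E'
from h import *
import cv2
def pr(c,p):
    q=np.linalg.inv(c['T'])@np.array([*p,1]);return np.round([c['f']*q[0]/q[2]+c['cx'],c['f']*q[1]/q[2]+c['cy']],1)
out=[]
for n,c,x,y in(("s3",S,325,275),("d3",D,305,165)):
    im=cv2.imread(f"pics/{n}.png")[y:y+60,x:x+60];im=cv2.resize(im,(400,400),interpolation=2)
    im=np.uint8(255*(im/255.)**.4)
    pts={'tcp':((.6475,.2698,.078),(0,0,255))}
    for i,dx in enumerate((-.019,.019)):
        for z in(.067,.095):pts[f"{dx}{z}"]=((.648+dx,.270+dx*.045,z),(0,255,0))
    for k,(p,col) in pts.items():
        u=(pr(c,p)-[x-.5,y-.5])*400/60;cv2.circle(im,tuple(int(t) for t in u),4,col,1)
    out.append(im)
cv2.imwrite("pics/m4.png",np.hstack(out))
E
```

```text
(no output)
```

View pics/m4.png

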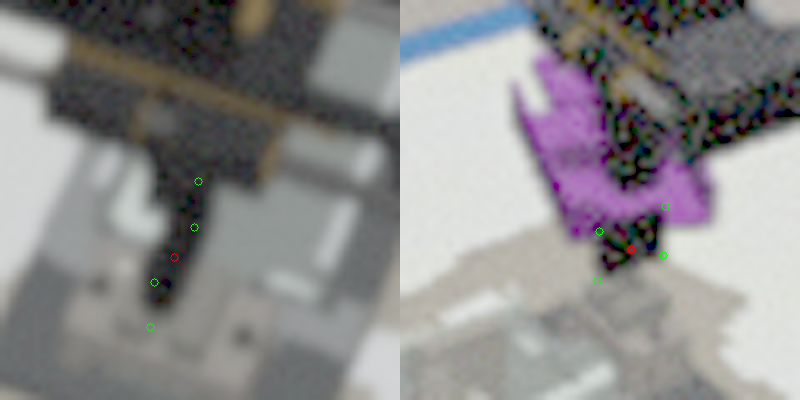

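In these crops, the fingers seem to end about 60 crop px above the marked TCP, with purple background visible between them and the bar. I test this on the start pictures, where the fingers are open and clear of everything.

```bash
python3 - <<'E'
from h import *
import cv2
def pr(c,p):
    q=np.linalg.inv(c['T'])@np.array([*p,1]);return np.array([c['f']*q[0]/q[2]+c['cx'],c['f']*q[1]/q[2]+c['cy']])
out=[]
for n,c in(("scene0",S),("side0",D)):
    t=pr(c,(.6242,.0002,.186));x,y=(t-[45,60]).astype(int)
    im=cv2.resize(cv2.imread(f"pics/{n}.png")[y:y+90,x:x+90],(400,400),interpolation=2)
    im=np.uint8(255*(im/255.)**.45)
    for z,col in((.186,(0,0,255)),(.205,(0,200,0)),(.223,(255,0,0))):
        for dx in(-.0435,.0435):
            cv2.circle(im,tuple(int(v) for v in (pr(c,(.6242+dx,0,z))-[x-.5,y-.5])*400/90),4,col,1)
    out.append(im);print(n,x,y)
cv2.imwrite("pics/m5.png",np.hstack(out))
E
```

```text
scene0 190 168
side0 342 162
```

View pics/m5.png

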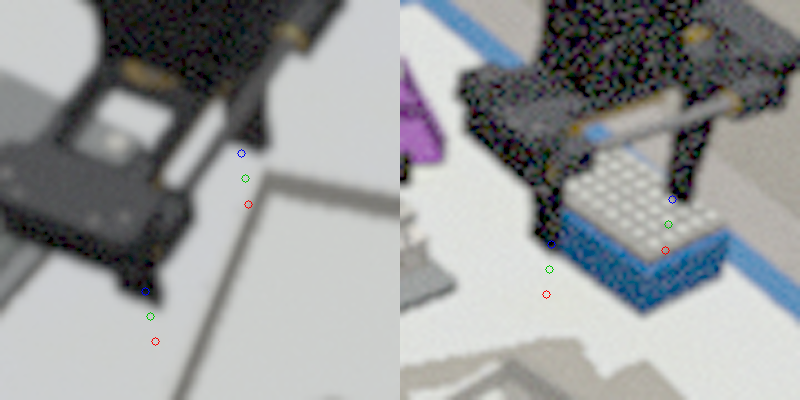

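This confirms that the real fingertips end about 36 mm short of the reported TCP: they sit at the blue marks in both views. I open and go down 48 mm, so the real tips should end near z = 0.066.

Call:
arm_command:
  delta_rot:
    - [0,0,0]
    - [0,0,0]
    - [0,0,0]
    - [0,0,0]
    - [0,0,0]
    - [0,0,0]
    - [0,0,0]
    - [0,0,0]
    - [0,0,0]
    - [0,0,0]
    - [0,0,0]
  delta_pos:
    - [0,0,0]
    - [0,0,0]
    - [0,0,0]
    - [0,0,0]
    - [0,0,0]
    - [0,0,0.01]
    - [0,0,0.02]
    - [0,0,0.03]
    - [0,0,0.04]
    - [0,0,0.046]
    - [0,0,0.048]
  gripper: [0,0,0,0,0,0,0,0,0,0,0]
  grip_force: 40

```text
time: 4.33
position: [0.646, 0.2695, 0.0275]
tool_rot: [-0.02, 1.0, -0.0, -0.002]
ft_force: [-0.1, 0.2, -0.2]
grip_width: 0.0434
grip_force: 0.0
```

Call:
arm_command:
  delta_rot:
    - [0,0,0]
    - [0,0,0]
    - [0,0,0]
    - [0,0,0]
    - [0,0,0]
    - [0,0,0]
    - [0,0,0]
  delta_pos:
    - [0,0,0]
    - [0,0,0]
    - [0,0,0]
    - [0,0,0]
    - [0,0,0]
    - [0,0,0]
    - [0,0,0]
  gripper: [1,1,1,1,1,1,1]
  grip_force: 40

```text
time: 4.92
position: [0.6479, 0.2698, 0.0305]
tool_rot: [-0.021, 1.0, -0.0, 0.001]
ft_force: [-0.4, -0.4, 1.1]
grip_width: 0.0117
grip_force: 40.0
```

Call:
arm_command:
  delta_rot:
    - [0,0,0]
    - [0,0,0]
    - [0,0,0]
    - [0,0,0]
    - [0,0,0]
    - [0,0,0]
    - [0,0,0]
  delta_pos:
    - [0,0,-0.003]
    - [0,0,-0.006]
    - [0,0,-0.009]
    - [0,0,-0.012]
    - [0,0,-0.015]
    - [0,0,-0.015]
    - [0,0,-0.015]
  gripper: [1,1,1,1,1,1,1]
  grip_force: 50

```text
time: 5.5
position: [0.6477, 0.2698, 0.0446]
tool_rot: [-0.02, 1.0, 0.0, 0.0]
ft_force: [4.2, 0.3, -9.5]
grip_width: 0.0114
grip_force: 50.0
```

Call:
arm_command:
  delta_rot:
    - [0,0,7]
    - [0,0,14]
    - [0,0,21]
    - [0,0,28]
    - [0,0,35]
    - [0,0,42]
    - [0,0,49]
    - [0,0,56]
    - [0,0,63]
    - [0,0,70]
    - [0,0,74]
    - [0,0,74]
  delta_pos:
    - [0,0,0]
    - [0,0,0]
    - [0,0,0]
    - [0,0,0]
    - [0,0,0]
    - [0,0,0]
    - [0,0,0]
    - [0,0,0]
    - [0,0,0]
    - [0,0,0]
    - [0,0,0]
    - [0,0,0]
  gripper: [1,1,1,1,1,1,1,1,1,1,1,1]
  grip_force: 50

```text
time: 6.5
position: [0.6477, 0.2698, 0.0445]
tool_rot: [0.586, 0.81, 0.0, 0.0]
ft_force: [4.3, 0.6, -9.6]
grip_width: 0.0117
grip_force: 50.0
```

```bash
python3 -c "
from rig import status;o=status.get_obs();print(o['moment'],o['ft_force'],o['q'])"
```

```text
[ 9.66107139e-02 -8.24764664e-01 -6.41900390e-04] [ 4.33070358  0.55702339 -9.55173851] [ 2.35875478e-01  7.91391007e-01  1.32888902e+00 -1.11512993e-04
  1.02089554e+00 -8.30288076e-02]
```

Call:
arm_command:
  delta_rot:
    - [0,0,0]
    - [0,0,0]
    - [0,0,0]
    - [0,0,0]
  delta_pos:
    - [0,0,0.001]
    - [0,0,0.002]
    - [0,0,0.003]
    - [0,0,0.003]
  gripper: [1,1,1,1]
  grip_force: 50

```text
time: 6.83
position: [0.6478, 0.2698, 0.0425]
tool_rot: [0.585, 0.811, 0.0, 0.0]
ft_force: [3.2, 0.4, -4.9]
grip_width: 0.0119
grip_force: 50.0
```

The spring load is passing onto the collar. I release and rise.

Call:
arm_command:
  delta_rot:
    - [0,0,0]
    - [0,0,0]
    - [0,0,0]
    - [0,0,0]
    - [0,0,0]
    - [0,0,0]
    - [0,0,0]
    - [0,0,0]
    - [0,0,0]
    - [0,0,0]
  delta_pos:
    - [0,0,0]
    - [0,0,0]
    - [0,0,0]
    - [0,0,0]
    - [0,0,0]
    - [0,0,-0.02]
    - [0,0,-0.04]
    - [0,0,-0.06]
    - [0,0,-0.09]
    - [0,0,-0.09]
  gripper: [0,0,0,0,0,0,0,0,0,0]
  grip_force: 40

```text
time: 7.67
position: [0.6515, 0.2711, 0.1387]
tool_rot: [0.585, 0.811, 0.004, 0.004]
ft_force: [0.5, -0.0, 1.5]
grip_width: 0.0432
grip_force: 0.0
```

```bash
python3 - <<'E'
from h import *
o=snap('wrist','w6')
A=R.from_quat(o['tool_rot']).as_matrix();print(A.T@(np.array([.5532,.2657,.132])-o['position']),A)
E
```

```text
7.6667 [0.65145566 0.27107706 0.13869859] [[-0.31489636  0.9490613 ]
 [ 0.94912577  0.31488389]] [ 2.36238882e-01  6.82767502e-01  1.26616170e+00  2.41762646e-04
  1.18120540e+00 -8.42034440e-02] 0.04321321887642636 [ 4.54687133e-01 -6.08884778e-04  1.51116091e+00]
[ 0.02584179 -0.0950204   0.00559318] [[-3.14896365e-01  9.49061301e-01  1.10872295e-02]
 [ 9.49125773e-01  3.14883888e-01  2.89910827e-03]
 [-7.39758486e-04  1.14360940e-02 -9.99934332e-01]]
```

Call:
arm_command:
  delta_rot:
    - [0,0,-7]
    - [0,0,-14]
    - [0,0,-21]
    - [0,0,-28]
    - [0,0,-35]
    - [0,0,-42]
    - [0,0,-49]
    - [0,0,-56]
    - [0,0,-63]
    - [0,0,-70]
    - [0,0,-74.2]
    - [0,0,-74.2]
  delta_pos:
    - [0.0026,-0.009,0]
    - [0.005,-0.018,0]
    - [0.008,-0.027,0]
    - [0.01,-0.036,0]
    - [0.013,-0.045,0]
    - [0.0155,-0.054,0]
    - [0.018,-0.063,0]
    - [0.0205,-0.072,0]
    - [0.023,-0.081,0]
    - [0.0255,-0.09,0]
    - [0.026,-0.091,0]
    - [0.026,-0.091,0]
  gripper: [0,0,0,0,0,0,0,0,0,0,0,0]

```text
time: 8.72
position: [0.5512, 0.2657, 0.131]
tool_rot: [-0.023, 1.0, -0.0, -0.001]
ft_force: [-0.2, 1.4, -0.5]
grip_width: 0.0438
grip_force: 0.0
```

```bash
python3 - <<'E'
from h import *
import cv2
snap('scene','s7');snap('side','d7');snap('wrist','w7')
g=lambda a:np.uint8(255*(a/255.)**.5)
a=cv2.imread("pics/s7.png")[255:345,320:410];b=cv2.imread("pics/d7.png")[165:255,280:370];c=cv2.imread("pics/w7.png")
im=np.zeros((600,800,3),np.uint8)
im[:300,:300]=g(cv2.resize(a,(300,300),interpolation=2));im[300:,:300]=g(cv2.resize(b,(300,300),interpolation=2))
im[:,300:]=g(cv2.resize(c[60:360,195:445],(500,600),interpolation=2))
cv2.imwrite("pics/m7.png",im)
E
```

```text
8.7167 [0.55117043 0.26570832 0.13097043] [[-0.99893749 -0.04600088]
 [-0.04599901  0.99894122]] [ 2.66770231e-01  5.77114176e-01  1.51825034e+00  3.87407535e-05
  1.04911432e+00 -1.35006173e+00] 0.04375061886786214 [-0.15564587  1.39640064 -0.51504772]
8.7667 [0.55201371 0.26578725 0.13115121] [[-0.99907455 -0.04297808]
 [-0.04297741  0.99907595]] [ 2.66523827e-01  5.77396406e-01  1.51700285e+00  4.65306721e-05
  1.04895569e+00 -1.34728675e+00] 0.04336056585801314 [1.11102492 0.1095162  0.3955647 ]
8.8167 [0.55250785 0.26582462 0.13132044] [[-0.99909968 -0.04241104]
 [-0.0424108   0.99910023]] [ 2.66366929e-01  5.77474794e-01  1.51623465e+00  4.82764581e-05
  1.04897903e+00 -1.34687714e+00] 0.04370296864022563 [ 0.89384399 -0.21930565  0.47553982]
```

View pics/m7.png

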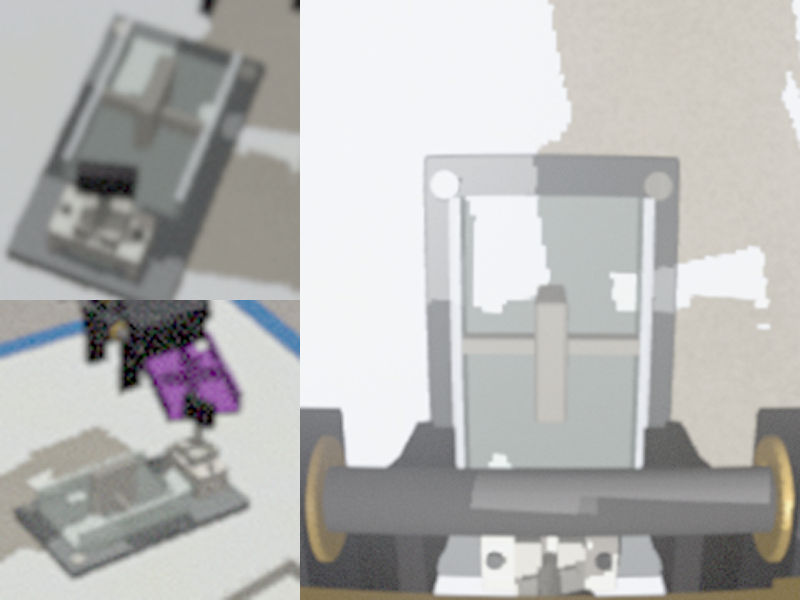

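Both outside views show the grip latched crosswise and up, at scene crop (106,180) and side crop (200,408). The wrist crop shows the handle top from row 303 to 422 at column 550, and the rib at row 345. I compute the handle pose and the rib height.

```bash
python3 - <<'E'
from h import *;import pickle
o=pickle.load(open("w7.pkl","rb"))
f=lambda u,v,z:wat(o,195+(u-300)/2,60+v/2,z)
a,b=f(551,303,.067),f(550,422,.067);m=(a+b)/2
print(a,b,m,np.linalg.norm(a-b))
for z in(.02,.03,.04,.05,.06):print(z,f(600,345,z)[0]-m[0])
print([f(u,320,.039) for u in(457,645)])
A=R.from_quat(o['tool_rot']).as_matrix();print(A.T@(np.array([*m,0])-o['position']))
E
```

```text
[0.52992154 0.26470626] [0.57438802 0.26626592] [0.55215478 0.26548609] 0.044493823603634415
0.02 0.0025906314124627405
0.03 0.0004008801407211493
0.04 -0.001788871131020553
0.05 -0.003978622402762255
0.06 -0.0061683736745039575
[array([0.54282765, 0.22788316]), array([0.53960899, 0.30260183])]
[ 0.00022559 -0.00029665  0.13132082]
```

Call:
arm_command:
  delta_rot:
    - [0,0,0]
    - [0,0,0]
    - [0,0,0]
    - [0,0,0]
    - [0,0,0]
    - [0,0,0]
    - [0,0,0]
    - [0,0,0]
  delta_pos:
    - [0,0,0.025]
    - [0,0,0.05]
    - [0,0,0.075]
    - [0,0,0.095]
    - [0,0,0.11]
    - [0,0,0.118]
    - [0,0,0.123]
    - [0,0,0.123]
  gripper: [0,0,0,0,0,0,0,0]

```text
time: 9.53
position: [0.5527, 0.2657, 0.008]
tool_rot: [-0.022, 1.0, -0.0, -0.001]
ft_force: [-0.7, 1.3, -1.1]
grip_width: 0.0438
grip_force: 0.0
```

Call:
arm_command:
  delta_rot:
    - [0,0,0]
    - [0,0,0]
    - [0,0,0]
    - [0,0,0]
  delta_pos:
    - [0,0,0.001]
    - [0,0,0.002]
    - [0,0,0.003]
    - [0,0,0.003]
  gripper: [0,0,0,0]

```text
time: 9.87
position: [0.5534, 0.2661, 0.0066]
tool_rot: [-0.022, 1.0, 0.0, 0.001]
ft_force: [0.5, 0.1, 0.6]
grip_width: 0.0435
grip_force: 0.0
```

Call:
arm_command:
  delta_rot:
    - [0,0,0]
    - [0,0,0]
    - [0,0,0]
    - [0,0,0]
    - [0,0,0]
    - [0,0,0]
    - [0,0,0]
    - [0,0,0]
  delta_pos:
    - [0,0,0]
    - [0,0,0]
    - [0,0,0]
    - [0,0,0]
    - [0,0,0]
    - [0,0,0]
    - [0,0,0]
    - [0,0,0]
  gripper: [1,1,1,1,1,1,1,1]
  grip_force: 45

```text
time: 10.53
position: [0.5529, 0.266, 0.0059]
tool_rot: [-0.022, 1.0, 0.0, -0.0]
ft_force: [0.6, 0.1, 0.3]
grip_width: 0.0116
grip_force: 45.0
```

Call:
arm_command:
  delta_rot:
    - [0,0,0]
    - [0,0,0]
    - [0,0,0]
    - [0,0,0]
  delta_pos:
    - [0.004,0,-0.001]
    - [0.008,0,-0.001]
    - [0.012,0,-0.001]
    - [0.012,0,-0.001]
  gripper: [1,1,1,1]

```text
time: 10.87
position: [0.5386, 0.265, 0.0064]
tool_rot: [-0.022, 1.0, -0.0, -0.002]
ft_force: [0.0, -0.8, -2.7]
grip_width: 0.0115
grip_force: 45.0
```

Free to slide. I continue to 48 mm in all and then lift.

Call:
arm_command:
  delta_rot:
    - [0,0,0]
    - [0,0,0]
    - [0,0,0]
    - [0,0,0]
    - [0,0,0]
    - [0,0,0]
    - [0,0,0]
    - [0,0,0]
    - [0,0,0]
    - [0,0,0]
    - [0,0,0]
    - [0,0,0]
  delta_pos:
    - [0.007,0,0]
    - [0.014,0,0]
    - [0.021,0,0]
    - [0.028,0,0]
    - [0.034,0,0]
    - [0.036,0,0]
    - [0.036,0,-0.01]
    - [0.036,0,-0.025]
    - [0.036,0,-0.045]
    - [0.036,0,-0.065]
    - [0.036,0,-0.075]
    - [0.036,0,-0.075]
  gripper: [1,1,1,1,1,1,1,1,1,1,1,1]

```text
time: 11.87
position: [0.5076, 0.2645, 0.085]
tool_rot: [-0.022, 1.0, 0.001, 0.003]
ft_force: [0.3, 0.9, -1.9]
grip_width: 0.0116
grip_force: 45.0
```

```bash
python3 - <<'E'
from h import *
import numpy as np
o=snap('wrist','w8')
# target: bath centre (.5527,.0216), yaw 10.8; tray origin 25 mm back along -x
y=np.radians(10.8);t=np.array([.5527,.0216])-.025*np.array([np.cos(y),np.sin(y)])
A=R.from_quat(o['tool_rot']).as_matrix();d=np.array([*t,o['position'][2]])-o['position']
print(t,A.T@d,np.hypot(*t),o['ft_force'],o['moment'],o['q'])
E
```

```text
11.8667 [0.50756857 0.2645192  0.08503443] [[-0.9989923  -0.04438259]
 [-0.04437049  0.99901324]] [ 2.85258404e-01  5.91652804e-01  1.66407579e+00 -1.08134780e-05
  8.78908578e-01 -1.32992271e+00] 0.011645209909212785 [ 0.28452559  0.91648789 -1.8530349 ]
[0.52814282 0.01691547] [-0.00956722 -0.24827255 -0.00034529] 0.5284136353334952 [ 0.28452559  0.91648789 -1.8530349 ] [ 0.10955521 -0.06088782 -0.01027732] [ 2.85258404e-01  5.91652804e-01  1.66407579e+00 -1.08134780e-05
  8.78908578e-01 -1.32992271e+00]
```

Call:
arm_command:
  delta_rot:
    - [0,0,-0.5]
    - [0,0,-1.2]
    - [0,0,-2]
    - [0,0,-3]
    - [0,0,-4]
    - [0,0,-5]
    - [0,0,-6]
    - [0,0,-7]
    - [0,0,-7.7]
    - [0,0,-8]
    - [0,0,-8.3]
    - [0,0,-8.3]
  delta_pos:
    - [-0.0005,-0.01,0]
    - [-0.0015,-0.03,0]
    - [-0.003,-0.055,0]
    - [-0.004,-0.085,0]
    - [-0.006,-0.115,0]
    - [-0.007,-0.145,0]
    - [-0.0085,-0.175,0]
    - [-0.01,-0.205,0]
    - [-0.011,-0.228,0]
    - [-0.0115,-0.24,0]
    - [-0.012,-0.248,0]
    - [-0.012,-0.248,0]
  gripper: [1,1,1,1,1,1,1,1,1,1,1,1]

```text
time: 12.92
position: [0.5277, 0.0151, 0.081]
tool_rot: [-0.093, 0.996, 0.0, -0.001]
ft_force: [0.6, 0.6, -3.5]
grip_width: 0.0118
grip_force: 45.0
```

```bash
python3 - <<'E'
from h import *
import cv2
snap('scene','s9');snap('side','d9');snap('wrist','w9')
g=lambda a:np.uint8(255*(a/255.)**.6)
a=cv2.imread("pics/s9.png")[190:310,200:330];b=cv2.imread("pics/d9.png")[200:320,290:420];c=cv2.imread("pics/w9.png")
im=np.zeros((600,800,3),np.uint8)
im[:300,:325]=g(cv2.resize(a,(325,300),interpolation=2));im[300:,:325]=g(cv2.resize(b,(325,300),interpolation=2))
im[:600,325:]=g(cv2.resize(c[0:400,160:476],(475,600),interpolation=2))
cv2.imwrite("pics/m9.png",im)
E
```

```text
12.9167 [0.52773453 0.0150828  0.08103094] [[-0.98253928 -0.18605052]
 [-0.18605064  0.98254016]] [-1.83077634e-01  5.55245410e-01  1.77175663e+00 -3.69105120e-04
  8.15894531e-01 -1.94076196e+00] 0.011849332701558005 [ 0.64601772  0.5703338  -3.48612517]
12.9667 [0.52747587 0.0162497  0.08119672] [[-0.98244793 -0.18653101]
 [-0.186532    0.98244873]] [-1.81300793e-01  5.54797990e-01  1.77207335e+00  3.70700665e-04
  8.16291910e-01 -1.93998185e+00] 0.011518098171783042 [-0.5338572   0.84559259 -2.60267253]
13.0167 [0.52730008 0.01702114 0.08133077] [[-0.98224284 -0.18760747]
 [-0.18760871  0.9822436 ]] [-1.79977388e-01  5.54445431e-01  1.77230585e+00  5.50353485e-04
  8.16501367e-01 -1.93987748e+00] 0.011989301684188993 [ 0.07993535  0.34040261 -2.0319547 ]
```

```bash
python3 - <<'E'
from h import *
c=[at(D,*p,.028) for p in[(308,282),(367,244),(406,269),(348,312)]];print(c,np.mean(c,0))
E
```

```text
[array([0.4110444 , 0.05198538]), array([0.64323436, 0.10411124]), array([ 0.67643438, -0.04066387]), array([ 0.44616418, -0.09435663])] [0.54421933 0.00526903]
```

Call:
arm_command:
  delta_rot:
    - [0,0,0]
    - [0,0,0]
    - [0,0,0]
    - [0,0,0]
    - [0,0,0]
    - [0,0,0]
    - [0,0,0]
  delta_pos:
    - [0,0,0.012]
    - [0,0,0.024]
    - [0,0,0.036]
    - [0,0,0.046]
    - [0,0,0.054]
    - [0,0,0.058]
    - [0,0,0.058]
  gripper: [1,1,1,1,1,1,1]

```text
time: 13.65
position: [0.5273, 0.0171, 0.023]
tool_rot: [-0.095, 0.995, 0.0, -0.001]
ft_force: [0.3, 0.2, -1.6]
grip_width: 0.0118
grip_force: 45.0
```

```bash
python3 - <<'E'
from h import *;import pickle
o=pickle.load(open("w1.pkl","rb"))
c=[wat(o,*p,.028) for p in[(31,94),(128,36),(186,235),(76,264)]];print(c,np.mean(c,0))
import cv2
im=cv2.cvtColor(cv2.imread("pics/side0.png"),6)
# rim profile across the two long walls near mid-bath, along image columns 340,370
for x in(335,355,375):print(x,im[235:320,x].tolist())
E
```

```text
[array([ 0.46224858, -0.07196244]), array([0.42836079, 0.07581768]), array([0.65351046, 0.12752817]), array([ 0.67887615, -0.02876587])] [0.55574899 0.02565438]
335 [122, 186, 197, 194, 187, 191, 193, 190, 194, 187, 174, 125, 109, 108, 112, 110, 110, 115, 107, 106, 108, 113, 116, 112, 111, 108, 93, 77, 75, 74, 70, 85, 97, 102, 106, 103, 121, 158, 186, 189, 188, 188, 192, 188, 193, 192, 190, 190, 191, 190, 184, 190, 187, 190, 189, 190, 188, 193, 191, 193, 188, 190, 184, 185, 182, 163, 122, 86, 80, 80, 78, 96, 119, 165, 187, 190, 193, 187, 189, 192, 190, 194, 187, 190, 191]
355 [187, 190, 195, 194, 195, 190, 173, 126, 111, 116, 116, 117, 134, 157, 146, 101, 84, 86, 101, 140, 177, 192, 191, 170, 123, 99, 101, 102, 103, 105, 104, 104, 100, 103, 104, 103, 103, 119, 153, 185, 193, 193, 190, 190, 187, 184, 192, 194, 193, 188, 188, 190, 190, 190, 192, 190, 192, 191, 192, 188, 192, 189, 191, 191, 193, 184, 177, 178, 152, 108, 84, 82, 91, 108, 123, 167, 191, 195, 191, 192, 191, 192, 189, 189, 190]
375 [190, 192, 182, 131, 106, 123, 116, 113, 117, 115, 112, 103, 101, 79, 71, 67, 68, 71, 80, 98, 100, 108, 106, 109, 105, 104, 110, 107, 105, 99, 106, 105, 103, 104, 101, 124, 168, 190, 194, 194, 189, 192, 191, 190, 187, 190, 190, 188, 192, 194, 190, 187, 187, 192, 174, 134, 94, 86, 84, 87, 116, 143, 180, 192, 191, 192, 188, 194, 190, 191, 187, 191, 192, 190, 187, 191, 192, 191, 189, 188, 189, 186, 192, 186, 194]
```

```bash
python3 - <<'E'
from h import *
y=np.radians(10.8);n=np.array([-np.sin(y),np.cos(y)])
for x,a,b in((335,261,300),(355,249.5,303.5),(375,247.5,289.5)):
    for v in(a,b):
        p=at(D,x,v,.028);print(x,v,p,n@(p-[.554,.0235]))
E
```

```text
335 261 [0.52033079 0.08766421] 0.06933666534485881
335 300 [ 0.43948744 -0.04194031] -0.04282366839114151
355 249.5 [0.59815779 0.10106151] 0.06791333891870846
355 303.5 [ 0.47822684 -0.07867931] -0.08617095698493767
375 247.5 [0.65465325 0.07908379] 0.035738705422629684
375 289.5 [ 0.55342857 -0.06300657] -0.08486723075171526
```

Wrist, scene and side views agree on the bath within about 6 mm, against clearances of about 30 mm. I lower the tray.

Call:
arm_command:
  delta_rot:
    - [0,0,0]
    - [0,0,0]
    - [0,0,0]
    - [0,0,0]
    - [0,0,0]
    - [0,0,0]
  delta_pos:
    - [0,0,0.006]
    - [0,0,0.012]
    - [0,0,0.017]
    - [0,0,0.021]
    - [0,0,0.022]
    - [0,0,0.022]
  gripper: [1,1,1,1,1,1]

```text
time: 14.15
position: [0.5276, 0.0165, 0.0015]
tool_rot: [-0.094, 0.996, 0.0, -0.0]
ft_force: [0.0, 0.5, -2.0]
grip_width: 0.0116
grip_force: 45.0
```

Call:
arm_command:
  delta_rot:
    - [0,0,0]
    - [0,0,0]
    - [0,0,0]
    - [0,0,0]
  delta_pos:
    - [0,0,0.0007]
    - [0,0,0.0014]
    - [0,0,0.002]
    - [0,0,0.002]
  gripper: [1,1,1,1]

```text
time: 14.48
position: [0.528, 0.0165, 0.0]
tool_rot: [-0.094, 0.996, -0.0, 0.0]
ft_force: [-0.3, 0.3, -1.9]
grip_width: 0.0117
grip_force: 45.0
```

Call:
arm_command:
  delta_rot:
    - [0,0,0]
    - [0,0,0]
    - [0,0,0]
    - [0,0,0]
    - [0,0,0]
  delta_pos:
    - [0,0,0.0005]
    - [0,0,0.001]
    - [0,0,0.0015]
    - [0,0,0.0015]
    - [0,0,0.0015]
  gripper: [1,1,1,1,1]

```text
time: 14.9
position: [0.5281, 0.0165, -0.0011]
tool_rot: [-0.095, 0.996, -0.0, 0.0]
ft_force: [-0.8, 0.5, 3.1]
grip_width: 0.0118
grip_force: 45.0
```

Contact with the floor. I release and retreat straight up.

Call:
arm_command:
  delta_rot:
    - [0,0,0]
    - [0,0,0]
    - [0,0,0]
    - [0,0,0]
    - [0,0,0]
    - [0,0,0]
    - [0,0,0]
    - [0,0,0]
    - [0,0,0]
    - [0,0,0]
    - [0,0,0]
  delta_pos:
    - [0,0,0]
    - [0,0,0]
    - [0,0,0]
    - [0,0,0]
    - [0,0,0]
    - [0,0,-0.01]
    - [0,0,-0.03]
    - [0,0,-0.06]
    - [0,0,-0.1]
    - [0,0,-0.14]
    - [0,0,-0.14]
  gripper: [0,0,0,0,0,0,0,0,0,0,0]

```text
time: 15.82
position: [0.5335, 0.0158, 0.1463]
tool_rot: [-0.095, 0.995, -0.002, 0.008]
ft_force: [2.1, 0.1, 0.9]
grip_width: 0.0434
grip_force: 0.0
```

```bash
python3 - <<'E'
from h import *
import cv2
o=snap('wrist','w10');snap('scene','s10');c=cv2.imread("pics/w10.png")
# coarse grayscale to text: wrist view of the bath, and the plunger area in scene vs the latched picture
g=cv2.cvtColor(c,6)[40:330:10,150:500:8]
for r in g:print(''.join(" .:-=+*#%@"[int(v)//26] for v in r))
a,b=[cv2.imread(f"pics/{n}.png")[295:325,340:362].astype(int) for n in("s7","s10")]
print("dark px in grip area",(a.max(2)<45).sum(),(b.max(2)<45).sum(),np.argwhere(a.max(2)<45).mean(0),np.argwhere(b.max(2)<45).mean(0))
E
```

```text
15.8167 [0.53347574 0.01576882 0.14625206] [[-0.98193398 -0.1885951 ]
 [-0.18865964  0.98203845]] [-1.79938363e-01  4.53986991e-01  1.71690802e+00 -3.65821445e-05
  9.55026210e-01 -1.94048982e+00] 0.0434452483612635 [2.11166355 0.1112726  0.91021482]
15.8667 [0.53159381 0.01596506 0.14333715] [[-0.98204321 -0.18833976]
 [-0.18837225  0.98209563]] [-1.80216194e-01  4.57761672e-01  1.72057339e+00 -3.38651395e-05
  9.52151304e-01 -1.94048687e+00] 0.04331912009504497 [ 0.00491499  0.13133958 -0.68121315]
@@@@@@@@@@@@@@@@@@@@@@@@@@@@@@@@@@@@@@@@%***
@@@@@@@@@@@@@@@@@@@@@@@@@@@@@@@@@@@@@@@@****
@@@@@@@@@@@@@@@@@@@@@@@@@@@@@@@@@@@@@@@*****
@@@@@@@@@@@@@@@@@@@@@@@@@@@@@@@@@@@@@@#*****
@@@@@@@@@@@@@@@@@@@@@@@@@@@@@@@@@@@@@@******
@@@@@@@@@@@@@@@@@@@@@@@@@@@@@@@@@@@@@*******
*@@@@@@@@@@@@@@@@@@@@@@@@@@@@@@@@@@@%*******
+:@@@@@@@@%%#**++=========++*##%%@@@********
+*@@@@@@@@**@@@@@@@@@@@@@@@@@@@@=@#*********
=@@@@@@@@@#*@@@@@@@@@@@@@@@@@@@%=***********
:@@@@@@@@@#*@@@@@@@@@@@@@@@@@@@*=***********
+@@@@@@@@@#*@@@@@@@@@@@@@@@%@@**+***********
%@@@@@@@@@%*@@@@@@@@@@@@@@@%@#**+***********
@@@@@@@@@@%*@@@@@%@@@@@@@@@%@***+***********
@@@@@@@@@@%*@@@@@%@@@@@@@@@%****+***********
@@@@@@@@@@%*@@@@@*@@@**@@@@%****%***********
@@@@@@@@@@@+@@@@@#@@@@@+@@%%***%@@%*********
@@@@@@@@@@@+@@@*@%@*+@@+@@+%****#*@@@******%
@@@@@@@@@@@=@@**%*****#****%***=***********@
@@@@@@@@@@@=@@%*%++++**++++%***=+*********@@
@@@@@@@@@@@=@@%*%++++**++++%**+-+*@******%@@
@@@@@@@@@@%-@@@*%++++**++++%*++-+********@@@
@@@@@@@@@@%-@@@*%++++++++++%+++-+*******@@@@
:::::::::@@-@#%*%++++++++++%+-+-**+.........
.....::-:@@-@:::%***+++++++*..:-**::........
::::::.::@@=..:.@@@@%*+++++-...-**:::.......
::::::::--------:::::::::::::::::::-+.::::::
::::::*::-=---=::::::::::::::::::::=#.::::::
:...::-:::::::::::::::::::::::::::::#::::::.
dark px in grip area 221 207 [14.33936652 11.27149321] [14.41062802 11.43961353]
```

The wrist picture shows the tray lying between the bath walls, aligned and clear of them. The latched grip hasn't moved in the scene view. I settle and hand in.

Call:
arm_command:
  delta_rot:
    - [0,0,0]
    - [0,0,0]
    - [0,0,0]
    - [0,0,0]
  delta_pos:
    - [0,0,0]
    - [0,0,0]
    - [0,0,0]
    - [0,0,0]
  gripper: [0,0,0,0]

```text
time: 16.25
position: [0.5269, 0.0167, 0.137]
tool_rot: [-0.094, 0.996, 0.0, -0.002]
ft_force: [0.5, -0.2, 0.1]
grip_width: 0.0432
grip_force: 0.0
```

```bash
python3 -c "
from rig import robot;print(robot.hand_in())"
```

```text
the job is handed in; nothing more can be done
None
```

Job handed in at about 16 s: the plunger is latched up and released, and the long tray is set down handle up in the bath. I checked the final placing by numbers and a coarse text rendering because my ten pictures were used up; the first plunger grasp closed on nothing because the fingertips end about 36 mm short of the reported TCP, and I corrected for that.

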